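Set the raised tripod leg to its ring and lock it with the cam lever

TASK

The wooden tripod lies on the games table with one leg up in the air, still pinched by its wing screw at the wrong length. Back the wing screw off about a quarter turn (anticlockwise seen from above) - the leg then slides back into its collar - and with a finger behind the foot lug draw the leg out until the dark ring has just come out of the collar; then, without letting the leg slip back, squeeze the cam lever fully shut against the leg in the same grip. Finish while still holding lever and leg squeezed like that, leave the wing screw slack, and do not disturb the other things on the table.

Things in the scene. Friction and masses are not known exactly. Their poses are not given: they have to be found in the camera images.
- tripod: A wooden tripod (twin ash rails, aluminium collars and crown) lying on the table and staying put. Two legs lie flat; the third, the raised leg, stands up from the crown in the air between and above them. Origin on the table right below the collar mouth of the raised leg; x horizontal, the way the raised leg points (from crown to foot); y to the left of that; z up. The flat legs stay below 75 mm height; the crown (90 mm) lies 280 to 355 mm behind the origin.
- collar_mouth (a point): Centre of the open end of the raised leg's aluminium collar, on the leg's centre line, 185 mm above the table. The LEG FRAME used below: x along the leg towards its foot, rising 0.39 rad above horizontal; y level, to the left; z square to both, upwards (leaning back by 0.39 rad). The collar reaches from x = -78 to 0 mm, 50 mm wide (y), 40 mm high (z). A tool pointing along -z of this frame with the fingers closing along y suits all the work.
- leg: The sliding leg: a wooden bar 20 mm wide (y), 24 mm high (z) with a steel shoe of that section ending in a spike. Slides only along x of the leg frame, 0.36 kg. Axes as the leg frame; origin at the collar mouth when fully in, so its x is the length drawn out. When neither screw nor lever grips it, it slides in by its weight (1 N) to its stop at 0.
- leg_ring (a point): The length mark: a dark ring 4 mm wide round the wooden bar. The point is the middle of the bar at the ring's edge nearest the collar, 80 mm towards the crown from the lug's face. The ring is inside the collar at first; the leg is at length when this point lies at the collar mouth (leg drawn out 40 mm).
- foot_lug (a point): Middle of the inner face (facing the collar) of the foot lug, a steel tread 10 mm thick (x) and 20 mm high (z) that sticks out of the shoe on the +y side only, from y = 10 to 35 mm in the leg frame. With the leg fully in this face is 40 mm from the collar mouth, at length 80 mm. A finger goes between collar and lug beside the bar (bar side at y = 10 mm) and pulls the lug towards +x.
- lever (a joint): Cam lever of the raised leg (rad): 0 = fully shut along the leg, starts 0.24 to 0.34. Cranked steel bar 8 mm thick, 17 to 20 high (z), on the leg's -y side, level with the bar; swings about z round a pin at x -18, y -29 mm, tip moving to -y as it opens (to 1.3). Stays where left, 0.08 N m; below 0.2 its cam rubs the leg inwards (some N), so hold the leg; shut, it locks it.
- lever_tip (a point): End of the cam lever on its outer (-y) face, 90 mm from the pin. Shut it is at x = 72, y = -25 mm in the leg frame, with the lever's outer face along y = -24 to -25 mm from x = 10 on; bar and shut lever together then measure 35 mm across. Ajar at 0.34 the tip is about 55 mm from the leg's centre line.
- wing (a joint): Turn of the raised leg's wing screw (rad), 0 = hard tight, growing as it is slackened anticlockwise seen from above (about the leg frame's +z). It starts at 0 to 0.2; from about 0.9 the leg is free. It takes 0.1 to 0.3 N m; it stays where left.
- wing_grip (a point): On the wing screw's axis, 10 mm below the top of its wings. The screw stands on top of the collar, axis along z of the leg frame at x = -50, y = 17 mm; this point is 44 mm above the leg's centre line. Its wings are a steel bar 38 mm long, 8 mm thick and 24 mm high, from 12 to 36 mm above the collar's top face. The point's x runs along the wings: they point along the leg at 0.
- case: Black spectacle case 135 x 42 x 28 mm lying on the table under the raised leg. Leave alone.
- goblet: Metal goblet 64 mm wide, 75 mm high, on the table by the tripod's feet. Leave alone.
- pawn: Dark wooden game pawn 32 mm wide, 52 mm high, beside the tripod. Leave alone.
- die: Wooden die 20 mm, beside the tripod. Leave alone.
- bowl: Wooden bowl 140 mm wide, 55 mm high, at the left of the table. Leave alone.

How it is judged:
By the outcome, as a careful person would: the job done as asked, in the order asked, and still so for the second after the job is handed in, while the arm keeps its last pose, push and grip.
It also fails if it takes over 54 s, if anything falls off the work surface, if the arm or the gripper's body presses on something with over 40 N, if the wrist force passes 120 N, or if a joint passes its speed limit or range.

ROBOT

A 6-joint arm with a two-finger parallel gripper is mounted at the origin on the work surface. World frame = base frame: x ahead of the robot, y to its left, z up, the work surface at z = 0. Lengths are in mm, angles in rad, forces in N, time in s.
With the tool pointing down it reaches from about 350 to 975 mm from the base axis. Payload 7.1 kg.
Tool frame: the origin (TCP) lies at the very end of the fingers, on their centre line; the grasp point (between the pads) lies 19 mm behind it; z points along the fingers, y is the line along which they close (so a half turn about z gives the same grasp; the last joint's range is limited). The gripper opens to 88 mm and grips with 3 to 60 N. Pads are 20 mm wide; open, the fingers measure 115 mm over their backs; the gripper's body (75 mm by 178 mm) begins 61 mm behind the grasp point.
Start: joints at [1.188, 0.423, 1.63, -0, 1.089, -0.019], TCP at [222.36, 584.09, 222.675] pointing down, gripper open.
Joint ranges: [-3, 3], [-0.9, 2.11], [0.09, 2.58], [-1.31, 4.45], [0.11, 2.69], [-2.54, 2.54]. Speed limits (rad/s): [2.39, 2.39, 3.01, 3.14, 3.14, 3.14].

INTERFACE

Orientations are given as a rotation vector (axis times angle).
In Python, from workcell import ctrl gives the robot as it stands. The module is installed in compiled form; this text tells all that it offers.
- The arm moves only by the tool servo_tool, never from a script. Its argument "increments" is a list of rows, each a list of 7 numbers: the shift along the world's x, y, z in cm, then the turn, a rotation vector about the world's x, y, z in degrees, then the opening, from -1 (shut) to 1 (fully open). A call has 1 to 20 rows; each row is the pose to reach, as a shift and turn from the pose commanded when the call began; what a row does not reach only later rows make up. A row lasts 1/12 s, in which the tool goes at most 41.7 mm and 7.16 degrees, less where a joint would pass 70% of its speed; a pose out of reach is approached as far as the arm can. A call with a gripper value outside its range is refused whole. The fingers move at their own pace and stop on an object; the grip force is fixed at half the most. Time passes only in rows, so rows that repeat a pose let the fingers close. It gives the time, the measured TCP pose, the force, the opening and the grip force at its end, in the units of the state.
- ctrl.get_obs(): the state, without advancing time (a new reading comes with each control period).
- ctrl.get_image(name): name is "side" or "top" or "wrist"; returns a dict with "image" (400x640x3 uint8, red, green, blue), "fx", "fy", "cx", "cy" (pixels), "k1" (the pictures are not rectified: a ray, as slopes to the right and down, at radius r is drawn at 1 + k1 r^2 times it, then the intrinsics apply), "extrinsics" (4x4, takes a point from camera to world coordinates); the wrist camera has in their place "tool_from_camera" (4x4, takes a point from camera to tool coordinates, whose origin is the TCP and whose axes are the flange's). Camera axes: x right, y up, looking along -z (the intrinsics and any distortion apply to the point x, -y, -z); pixel columns grow to the right and rows downward; lengths in mm; the calibration is good to about 2 mm. A picture is of the moment at which its call begins: read the wrist's pose just before it. There is no depth.
- ctrl.close_job(): hands the job in; it is judged then, once.
The state is a dict: "t": time; "qpos": joint angles; "qvel": joint speeds; "joint_torque": joint torques, N m; "ee_pos": TCP position; "orientation": TCP orientation; "ft_force": force on the tool from outside, world axes, zero at the start; "moment": the same for the moment, N m; "width": finger opening in mm; "grasp_force": force on a finger pad.
Only numpy, scipy, OpenCV 4.12 (cv2) and the standard library are available. Lean on these libraries where they do the work, as an engineer would, in place of code of your own. Each camera call takes 0.05 s, during which the arm holds its last target. There are 200 camera calls.

## Working session

There is one attempt and no reset: what is moved stays moved. The work goes in short steps, Python scripts to look and compute and a tool call to move; the robot and the scene stay as the last step left them, time stands still between calls to the robot, and variables do not carry over. Pictures are saved under pics/ and viewed, at most 10 in all, crops included, and the job is handed in when it is done.

Besides the shell and the picture viewer there is one more tool, called after "Request:" as a command line: name --pt "numbers of a row" for each row, then --argument value for the rest. servo_tool: Moves the arm, as the interface text tells. Its arguments: {"type":"object","properties":{"increments":{"type":"array","items":{"type":"array","items":{"type":"number"}}}},"required":["increments"]}

```bash
mkdir -p pics; cat > h.py <<'E'
import numpy as np, cv2
from scipy.spatial.transform import Rotation as R
from workcell import ctrl
def grab(n,f=None):
    o=ctrl.get_obs(); d=ctrl.get_image(n)
    if n=='wrist':
        T=np.eye(4);T[:3,:3]=R.from_rotvec(o['orientation']).as_matrix();T[:3,3]=o['ee_pos']
        d['E']=T@np.array(d['tool_from_camera'])
    else: d['E']=np.array(d['extrinsics'])
    if f: cv2.imwrite('pics/'+f,d['image'][:,:,::-1])
    return d
def ray(d,u,v):
    x=(u-d['cx'])/d['fx'];y=(v-d['cy'])/d['fy'];rd=np.hypot(x,y);r=rd
    for _ in range(20): r=rd/(1+d['k1']*r*r)
    s=r/rd if rd else 1
    w=d['E'][:3,:3]@np.array([x*s,-y*s,-1]);return d['E'][:3,3],w/np.linalg.norm(w)
def onz(d,u,v,z):
    o,w=ray(d,u,v);return o+w*(z-o[2])/w[2]
def tri(*dv):
    A=np.zeros((3,3));b=np.zeros(3)
    L=[ray(*x) for x in dv]
    for o,w in L:
        P=np.eye(3)-np.outer(w,w);A+=P;b+=P@o
    p=np.linalg.solve(A,b)
    return p,[round(float(np.linalg.norm((np.eye(3)-np.outer(w,w))@(p-o))),1) for o,w in L]
def proj(d,p):
    c=np.linalg.inv(d['E'])@np.append(p,1);x,y=c[0]/-c[2],-c[1]/-c[2];s=1+d['k1']*(x*x+y*y)
    return d['cx']+d['fx']*x*s,d['cy']+d['fy']*y*s
E
python3 - <<'E'
from h import *
for n in('side','top','wrist'):
    d=grab(n,n+'0.png');print(n,d['fx'],d['cx'],d['cy'],d['k1'],d['E'].round(2).tolist())
o=ctrl.get_obs();print(o['orientation'],o['t'],o['width'],o['ft_force'])
E
```

```text
side 390.4782250208741 316.8145984840142 201.6867980563164 -0.0011921940937368832 [[0.95, 0.19, -0.24, 358.2], [-0.31, 0.58, -0.76, -346.64], [-0.01, 0.79, 0.61, 633.98], [0.0, 0.0, 0.0, 1.0]]
top 511.1429373531906 324.011485074756 201.27209109782467 -0.07179912596410637 [[0.0, 0.99, -0.11, 387.35], [-1.0, 0.0, 0.0, 255.01], [0.0, 0.11, 0.99, 1489.61], [0.0, 0.0, 0.0, 1.0]]
wrist 324.4310908335542 324.0765152428251 196.99691093660715 -0.05719411779458153 [[0.36, -0.9, -0.27, 149.65], [0.93, 0.34, 0.1, 611.99], [-0.0, -0.29, 0.96, 384.61], [0.0, 0.0, 0.0, 1.0]]
[-5.68226563e-01 -3.08956593e+00  1.87171880e-03] 0.15 88.03761564717556 [0.17872835 0.53682246 0.45564326]
```

View pics/side0.png

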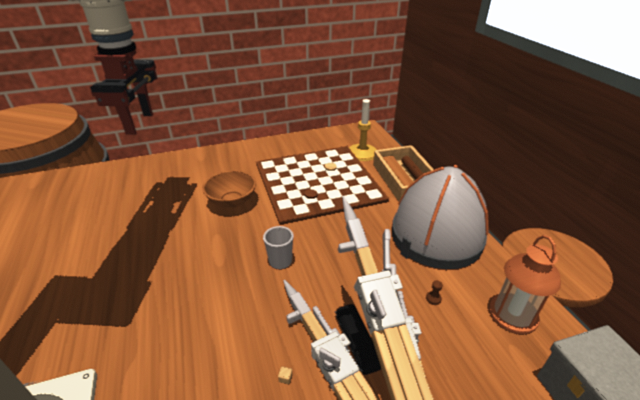

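View pics/top0.png

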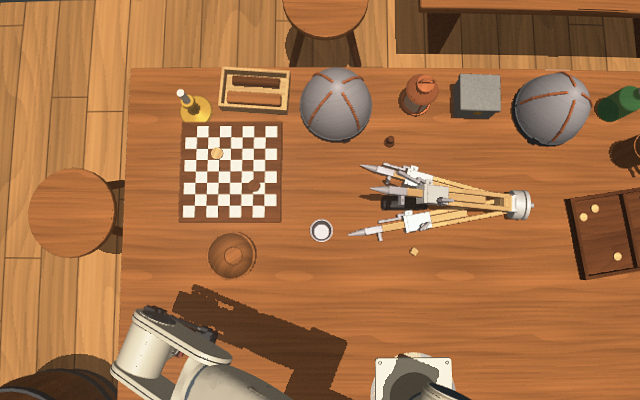

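Side: raised leg with spike at ~(348,200), lug on its left at ~(347,245), lever on the right at ~(387,240), collar/wing at ~(378,300). Top: raised leg's collar at ~(435,194), tip ~(372,188), pointing image-left (+y world). I'll enlarge both.

```bash
python3 - <<'E'
import cv2,numpy as np
s=cv2.imread('pics/side0.png')[190:360,320:440];t=cv2.imread('pics/top0.png')[160:220,360:470]
s=cv2.resize(s,None,fx=3.5,fy=3.5,interpolation=cv2.INTER_CUBIC);t=cv2.resize(t,None,fx=3.4,fy=3.4,interpolation=cv2.INTER_CUBIC)
for im,x0,y0,f in((s,320,190,3.5),(t,360,160,3.4)):
    for k in range(0,200,10):
        if k*f<im.shape[1]: cv2.line(im,(int(k*f),0),(int(k*f),6),(0,255,0));cv2.putText(im,str(x0+k),(int(k*f),16),0,.33,(0,255,0))
        if k*f<im.shape[0]: cv2.line(im,(0,int(k*f)),(6,int(k*f)),(0,255,0));cv2.putText(im,str(y0+k),(8,int(k*f)+4),0,.33,(0,255,0))
o=np.zeros((595,800,3),np.uint8);o[:s.shape[0],:s.shape[1]]=s;o[:t.shape[0],425:425+t.shape[1]]=t[:,:375]
cv2.imwrite('pics/z.png',o)
E
```

```text
(no output)
```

View pics/z.png

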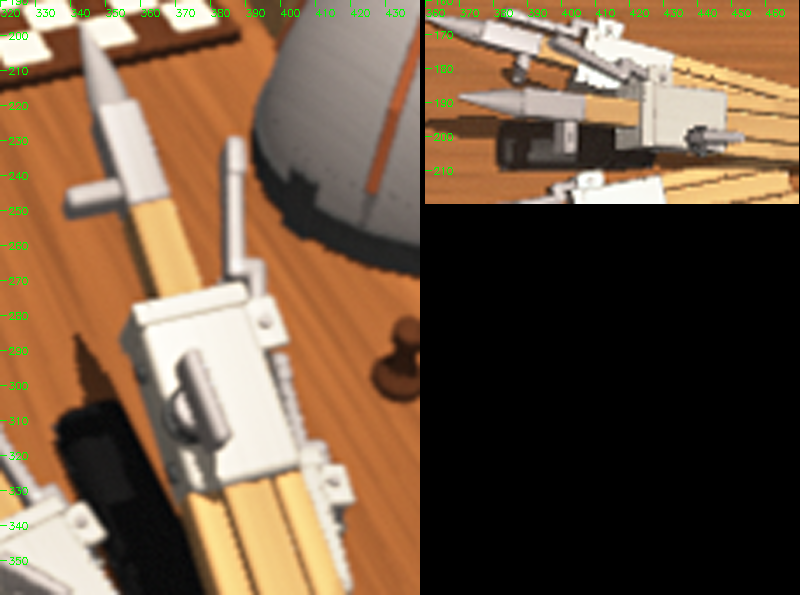

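```bash
python3 - <<'E'
from h import *
import pickle
s=grab('side');t=grab('top')
for n,a,b in[('tip',(344.3,197.1),(369.7,188.8)),('w1',(374.3,290.6),(437.9,199.7)),('w2',(383.4,315.7),(453.2,200)),('woodL',(358,248.6),(407,195.3)),('woodR',(368,245.7),(407,188)),('mouthTL',(358,277.1),(424.5,203.5)),('mouthTR',(389.4,271.1),(424.5,185)),('backTL',(374.3,330.9),(448,203.5)),('lev',(387.5,229),(399,171.5))]:
    p,e=tri((s,*a),(t,*b));print(n,p.round(1),e)
E
```

```text
tip [561.7 140.  240.9] [1.9, 1.9]
w1 [538.5 -35.6 210.4] [2.0, 2.0]
w2 [536.1 -74.8 206.7] [0.2, 0.2]
woodL [548.4  43.7 214.2] [1.2, 1.2]
woodR [566.   43.8 215.1] [0.3, 0.3]
mouthTL [529.1  -2.1 205.5] [1.7, 1.7]
mouthTR [577.5  -4.  203.3] [2.5, 2.5]
backTL [530.1 -70.  169.6] [1.4, 1.4]
lev [607.7  64.  220.6] [0.9, 0.9]
```

```bash
cat >> h.py <<'E'
def frame(M,yaw):  # yaw: leg horizontal direction = (sin,cos)
    h=np.array([np.sin(yaw),np.cos(yaw),0]);k=np.array([0,0,1.]);c,s=np.cos(.39),np.sin(.39)
    x=c*h+s*k;z=-s*h+c*k;y=np.cross(z,x);L=np.eye(4);L[:3,:3]=np.c_[x,y,z];L[:3,3]=M;return L
def goal(L,p,a=0):  # tcp at leg-frame p, turned a about leg z; shift cm & rotvec deg from measured pose
    o=ctrl.get_obs();P=L[:3,:3]@p+L[:3,3]
    Rt=L[:3,:3]@R.from_euler('z',a).as_matrix()@np.diag([1,-1,-1.])
    dr=(R.from_matrix(Rt)*R.from_rotvec(o['orientation']).inv()).as_rotvec(degrees=True)
    d=(P-o['ee_pos'])/10;return d.round(2).tolist(),dr.round(2).tolist()
E
python3 - <<'E'
from h import *
L=frame([553,4.6,185],.07);print(goal(L,[-20,5,130]), L[:3,:3]@[-20,5,130]+L[:3,3])
E
```

```text
([32.1, -64.67, 7.53], [20.18, 12.84, -72.19]) [543.2615397  -62.80661831 297.63440948]
```

Request:
servo_tool --pt "0 0 4 0 0 0 1" --pt "0 0 8 0 0 0 1" --pt "2 -4 12 0 0 -6 1" --pt "4 -8 14 2 1 -13 1" --pt "6 -12 14 4 2 -20 1" --pt "8 -16 14 5 3 -26 1" --pt "10 -20 14 7 4 -32 1" --pt "12 -24 14 9 5 -38 1" --pt "14 -28 14 10 6 -44 1" --pt "16 -32 14 12 7 -50 1" --pt "18 -36 14 14 8 -56 1" --pt "20 -40 14 15 9 -61 1" --pt "22 -44 14 17 11 -66 1" --pt "24 -48 14 20 12 -71 1" --pt "26 -52 14 20.2 12.8 -72.2 1" --pt "28 -56 13 20.2 12.8 -72.2 1" --pt "30 -60 11 20.2 12.8 -72.2 1" --pt "32.1 -64.7 9 20.2 12.8 -72.2 1" --pt "32.1 -64.7 7.5 20.2 12.8 -72.2 1" --pt "32.1 -64.7 7.5 20.2 12.8 -72.2 1"

```text
t: 1.92
ee_pos: [543.6, -64.1, 297.9]
orientation: [-2.085, -1.942, -0.414]
ft_force: [0.4, 1.1, -0.3]
width: 87.9
grasp_force: 0.0
```

```bash
python3 - <<'E'
from h import *
o=ctrl.get_obs();print(o['ee_pos'],o['qpos'],o['t'])
d=grab('wrist','w1.png');L=frame([553,4.6,185],.07);print(goal(L,[-20,5,130]))
for n,p in dict(mouth=[0,0,0],mTL=[0,25,20],mTR=[0,-25,20],bTL=[-78,25,20],bTR=[-78,-25,20],wa=[-31,17,56],wb=[-69,17,56],lug=[48,35,10],lt=[72,-25,0]).items(): print(n,np.round(proj(d,L[:3,:3]@p+L[:3,3])))
E
```

```text
[543.59699115 -64.06489792 297.91605362] [-0.34814462  0.27681639  1.71694235  0.39206371  1.2794833  -0.41632534] 1.9167
([-0.16, 0.57, 0.44], [0.14, -0.06, 0.22])
mouth [327. 166.]
mTL [298. 171.]
mTR [356. 171.]
bTL [300. 253.]
bTR [354. 253.]
wa [306. 219.]
wb [307. 263.]
lug [286. 113.]
lt [356.  84.]
```

View pics/w1.png

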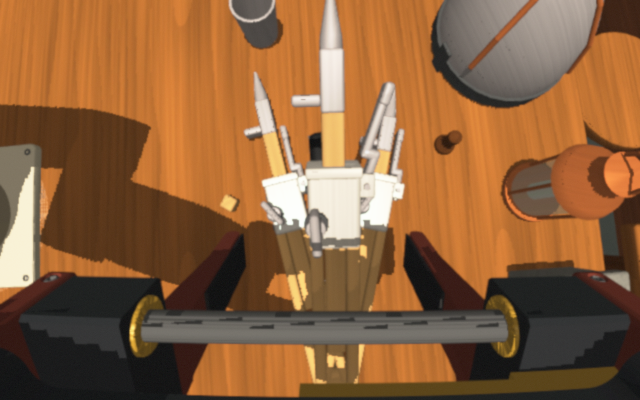

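Wrist view: collar spans about (307..361, 168..245), wing around (317,230), lug at (305,100), lever (385,110); slightly right of prediction. Zoom to refine.

```bash
python3 - <<'E'
import cv2
s=cv2.imread('pics/w1.png')[75:260,270:410]
f=3.2;im=cv2.resize(s,None,fx=f,fy=f,interpolation=cv2.INTER_CUBIC)
for k in range(0,200,10):
    if k*f<im.shape[1]: cv2.line(im,(int(k*f),0),(int(k*f),6),(0,0,255));cv2.putText(im,str(270+k),(int(k*f),16),0,.33,(0,0,255))
    if k*f<im.shape[0]: cv2.line(im,(0,int(k*f)),(6,int(k*f)),(0,0,255));cv2.putText(im,str(75+k),(8,int(k*f)+4),0,.33,(0,0,255))
cv2.imwrite('pics/z2.png',im)
E
```

```text
(no output)
```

View pics/z2.png

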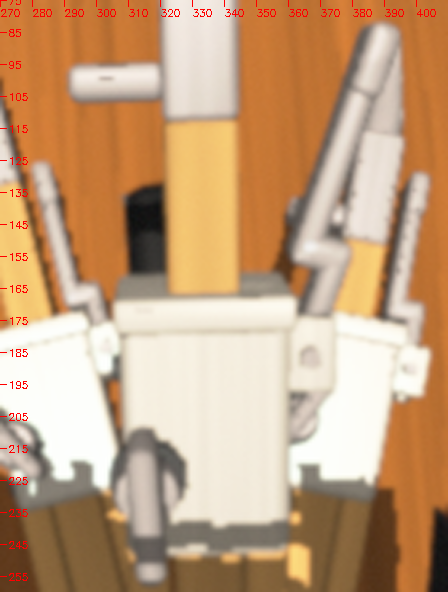

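```bash
cat > m.py <<'E'
from h import *
o=ctrl.get_obs();d=grab('wrist')
def onleg(d,L,u,v,z):
    p,w=ray(d,u,v);Li=np.linalg.inv(L);a=Li[:3,:3]@p+Li[:3,3];b=Li[:3,:3]@w
    return a+b*(z-a[2])/b[2]
pts=dict(mTL=(306.3,167.8,20),mTR=(362.8,167.8,20),bTR=(360.6,246.3,20),bar0=(333.4,168,12),bar1=(332.5,112.2,12),lug=(306,106.6,10),lugend=(291.9,103,10),wfar=(314.7,209.4,56),wnear=(317.2,257,56),levtip=(389.4,83.7,9),spike=(331,2,0))
E
python3 - <<'E'
from m import *
for M,y in(([553,4.6,185],.07),([557,4.6,185],.04)):
    L=frame(M,y)
    for n,q in pts.items(): print(n,onleg(d,L,*q).round(1))
s=grab('side')
E
```

```text
mTL [-3.  16.6 20. ]
mTR [ -3.2 -31.4  20. ]
bTR [-76.3 -31.6  20. ]
bar0 [-4.9 -6.6 12. ]
bar1 [42.5 -5.7 12. ]
lug [47.1 16.4 10. ]
lugend [50.1 28.1 10. ]
wfar [-27.9   8.8  56. ]
wnear [-68.3   7.3  56. ]
levtip [ 65.4 -52.8   9. ]
spike [129.2  -4.7   0. ]
mTL [-2.7 20.9 20. ]
mTR [ -4.3 -27.1  20. ]
bTR [-77.4 -25.3  20. ]
bar0 [-5.3 -2.4 12. ]
bar1 [42.2 -2.8 12. ]
lug [47.4 19.2 10. ]
lugend [50.7 30.8 10. ]
wfar [-27.8  14.2  56. ]
wnear [-68.2  13.8  56. ]
levtip [ 63.8 -50.7   9. ]
spike [128.9  -4.3   0. ]
```

Mouth centre refined to ≈(560,3,185), yaw ≈0.057; wing nearly along the leg (~0.05 rad); leg is out by ~8 mm; lever ajar. Now go onto the wing.

```bash
cat >> h.py <<'E'
L=frame([560.2,3.2,185],.057)
def tcp():
    o=ctrl.get_obs();Q=L[:3,:3].T;p=Q@(o['ee_pos']-L[:3,3])
    return p.round(1),(Q@o['ft_force']).round(1),(R.from_matrix(Q@R.from_rotvec(o['orientation']).as_matrix()@np.diag([1,-1,-1.])).as_rotvec()).round(3),o['width'],o['grasp_force'],o['t'],o['qpos'].round(2)
E
python3 - <<'E'
from m import *
for q in('wfar','wnear','mTL','mTR','bar1','lug'): print(q,onleg(d,L,*pts[q]).round(1))
print(tcp());print(goal(L,[-50,16,90],.05),goal(L,[-50,16,31],.05))
E
```

```text
wfar [-21.3  19.1  56. ]
wnear [-61.7  18.1  56. ]
mTL [ 3.9 26.4 20. ]
mTR [  3.  -21.6  20. ]
bar1 [49.2  3.5 12. ]
lug [54.1 25.6 10. ]
(array([-18.7,  13.8, 129.2]), array([ 1.4, -0.2,  0.4]), array([-0.005, -0.001, -0.015]), 87.85012142493792, 0.0, 2.1167, array([-0.35,  0.28,  1.72,  0.39,  1.28, -0.41]))
([-0.3, -1.39, -4.81], [-0.12, -1.14, 3.53]) ([-0.17, 0.85, -10.27], [-0.12, -1.14, 3.53])
```

The pixels were taken before the arm settled; redo with the pose of that picture.

```bash
cat >> m.py <<'E'
T=np.eye(4);T[:3,:3]=R.from_rotvec([-2.085,-1.942,-.414]).as_matrix();T[:3,3]=[543.597,-64.065,297.916]
d['E']=T@np.array(d['tool_from_camera'])
E
python3 - <<'E'
from m import *
for M,y in(([553,4.6,185],.07),([560.2,3.2,185],.057)):
    L=frame(M,y)
    for n,q in pts.items(): print(n,onleg(d,L,*q).round(1))
e=grab('wrist','w2.png');o=ctrl.get_obs();print(o['ee_pos'],np.abs(o['qvel']).max())
E
```

```text
mTL [ 2.4 18.1 20. ]
mTR [  2.4 -30.4  20. ]
bTR [-71.4 -30.9  20. ]
bar0 [ 0.6 -5.4 12. ]
bar1 [48.5 -4.3 12. ]
lug [53.1 18.  10. ]
lugend [56.  29.9 10. ]
wfar [-22.9  10.2  56. ]
wnear [-63.6   8.6  56. ]
levtip [ 71.8 -51.8   9. ]
spike [136.1  -3.    0. ]
mTL [ 3.7 25.4 20. ]
mTR [  3. -23.  20.]
bTR [-70.7 -22.6  20. ]
bar0 [ 1.5  1.9 12. ]
bar1 [49.4  2.4 12. ]
lug [54.2 24.7 10. ]
lugend [57.3 36.5 10. ]
wfar [-21.7  18.   56. ]
wnear [-62.4  16.9  56. ]
levtip [ 72.  -45.4   9. ]
spike [136.9   2.7   0. ]
[542.58795904 -61.07119557 298.82906238] 0.02201924949116032
```

```bash
python3 - <<'E'
import cv2
s=cv2.imread('pics/w2.png')[75:260,270:410]
f=3.2;im=cv2.resize(s,None,fx=f,fy=f,interpolation=cv2.INTER_CUBIC)
for k in range(0,200,10):
    if k*f<im.shape[1]: cv2.line(im,(int(k*f),0),(int(k*f),6),(0,0,255));cv2.putText(im,str(270+k),(int(k*f),16),0,.33,(0,0,255))
    if k*f<im.shape[0]: cv2.line(im,(0,int(k*f)),(6,int(k*f)),(0,0,255));cv2.putText(im,str(75+k),(8,int(k*f)+4),0,.33,(0,0,255))
cv2.imwrite('pics/z3.png',im)
E
```

```text
(no output)
```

View pics/z3.png

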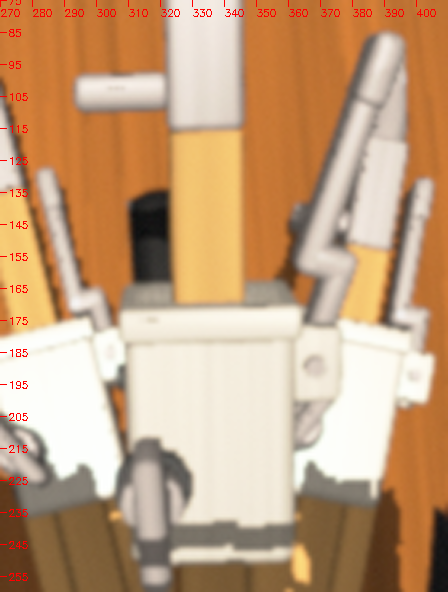

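Settled view: collar mouth edge (308..364,171), wing from (317,212) to (318,259), wood/shoe seam v=115, lug face v=109, lever tip (391,86).

```bash
cat > m2.py <<'E'
from h import *
from m import onleg
d=grab('wrist')
pts=dict(mTL=(307.8,170.6,20),mTR=(364.4,170.6,20),bTR=(361.6,248.8,20),bar0=(334.7,169.7,12),bar1=(334.4,115,12),lug=(307.5,109.4,10),lugend=(293.8,104.7,10),wfar=(316.6,211.9,56),wnear=(318.1,258.8,56),levtip=(391.3,85.9,9))
E
python3 - <<'E'
from m2 import *
print(ctrl.get_obs()['ee_pos'])
for n,q in pts.items(): print(n,onleg(d,L,*q).round(1))
E
```

```text
[542.67624707 -60.72739298 299.36870416]
mTL [ 4.7 25.5 20. ]
mTR [  4.1 -23.1  20. ]
bTR [-69.6 -22.4  20. ]
bar0 [ 3.5  2.1 12. ]
bar1 [50.6  2.3 12. ]
lug [55.4 24.9 10. ]
lugend [59.4 36.3 10. ]
wfar [-20.3  17.8  56. ]
wnear [-60.5  17.3  56. ]
levtip [ 73.9 -45.6   9. ]
```

```bash
python3 - <<'E'
from m2 import *
s=grab('side');t=grab('top')
for n,a,b,z in[('w1',(374.3,290.6),(437.9,199.7),56),('w2',(383.4,315.7),(453.2,200),56),('wood',(363,247.1),(407,191.7),12),('mTL',(358,277.1),(424.5,203.5),20),('mTR',(389.4,271.1),(424.5,185),20),('bTL',(374.3,330.9),(448,203.5),20),('bTR',(406.6,323.7),(448,185),20)]:
    print(n,onleg(s,L,*a,z).round(1),onleg(t,L,*b,z).round(1))
for n,p in dict(mouthB=[0,0,-20],mT=[0,0,20],wa=[-31,17,56],wb=[-69,17,56],bT=[-78,0,20]).items(): print(n,np.round(proj(t,L[:3,:3]@p+L[:3,3]),1))
E
```

```text
w1 [-32.   22.9  56. ] [-14.6  24.1  56. ]
w2 [-66.2  21.7  56. ] [-60.8  20.3  56. ]
wood [48.6  4.5 12. ] [48.7  6.2 12. ]
mTL [ 1.6 28.6 20. ] [ 0.7 32.2 20. ]
mTR [  0.8 -20.   20. ] [  2.7 -15.1  20. ]
bTL [-75.8  29.   20. ] [-71.3  25.4  20. ]
bTR [-76.6 -18.1  20. ] [-69.5 -23.1  20. ]
mouthB [416.6 192.5]
mT [425.2 191. ]
wa [443.5 197.5]
wb [455.9 199. ]
bT [450.4 194.1]
```

```bash
python3 - <<'E'
from h import *
print(tcp());print(goal(L,[-46,18,75],.03))
E
```

```text
(array([-16.9,  13.7, 130.3]), array([-0.1, -0.1,  0.4]), array([-0.007,  0.   , -0.01 ]), 87.95531032504108, 0.0, 2.5167, array([-0.34,  0.27,  1.72,  0.39,  1.28, -0.41]))
([-0.46, -0.57, -6.22], [-0.01, -0.51, 2.3])
```

Request:
servo_tool --pt "-0.2 -0.2 -2 0 0 1 1" --pt "-0.4 -0.4 -4 0 -0.5 2.3 1" --pt "-0.5 -0.6 -6.2 0 -0.5 2.3 1" --pt "-0.5 -0.6 -6.2 0 -0.5 2.3 1" --pt "-0.5 -0.6 -6.2 0 -0.5 2.3 1" --pt "-0.5 -0.6 -6.2 0 -0.5 2.3 1"

```text
t: 3.02
ee_pos: [538.5, -67.7, 237.5]
orientation: [-2.042, -1.986, -0.415]
ft_force: [-0.6, 0.1, 0.8]
width: 87.5
grasp_force: 0.0
```

```bash
python3 - <<'E'
from h import *
print(tcp())
d=grab('wrist');im=d['image'][130:400,200:450,::-1].copy()
for p in ([-46,18,32],[-46,18,56]):
    u=proj(d,L[:3,:3]@p+L[:3,3]);print(u);cv2.circle(im,(int(u[0]-200),int(u[1]-130)),1,(0,0,255),-1)
# TCP and a point 25mm further along the tool
o=ctrl.get_obs();Rm=R.from_rotvec(o['orientation']).as_matrix()
for k in(0,25): print('tcp+',k,proj(d,o['ee_pos']+Rm[:,2]*k))
im=cv2.resize(im,None,fx=2.2,fy=2.2,interpolation=cv2.INTER_CUBIC);cv2.imwrite('pics/z4.png',im)
E
```

```text
(array([-46.7,  17.7,  75.9]), array([0.3, 0.6, 0.7]), array([-0.   , -0.   ,  0.029]), 87.49536913128168, 0.0, 3.0167, array([-0.36,  0.34,  1.78,  0.41,  1.17, -0.52]))
(np.float64(321.56590077126566), np.float64(220.61048392543492))
(np.float64(321.28728229191034), np.float64(234.67118913975864))
tcp+ 0 (np.float64(321.99172606147897), np.float64(250.4026084336029))
tcp+ 25 (np.float64(322.26674622320706), np.float64(232.60135774464317))
```

View pics/z4.png

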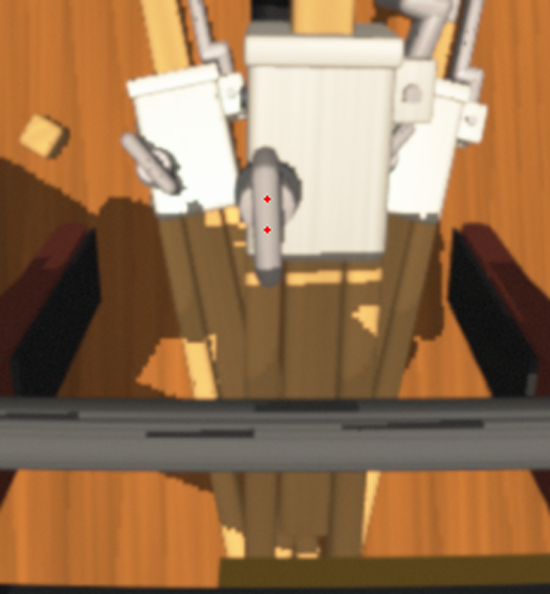

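```bash
sed -i 's/^L=frame.*/L=frame([559.5,8,186],.057)/' h.py; python3 - <<'E'
from h import *
print(tcp());print(goal(L,[-50,17,28],.04))
E
```

```text
(array([-51.4,  16.5,  77.1]), array([-0. , -0.8, -0.7]), array([-0.001,  0.   ,  0.029]), 88.02945597838104, 0.0, 3.0667, array([-0.36,  0.34,  1.78,  0.41,  1.17, -0.52]))
([0.06, 2.0, -4.49], [-0.01, -0.18, 0.59])
```

Request:
servo_tool --pt "0 0.6 -1.5 0 0 0.5 1" --pt "0 1.3 -3 0 0 0.5 1" --pt "0.1 2.0 -4.5 0 0 0.5 1" --pt "0.1 2.0 -4.5 0 0 0.5 1" --pt "0.1 2.0 -4.5 0 0 0.5 0" --pt "0.1 2.0 -4.5 0 0 0.5 -0.5" --pt "0.1 2.0 -4.5 0 0 0.5 -1" --pt "0.1 2.0 -4.5 0 0 0.5 -1" --pt "0.1 2.0 -4.5 0 0 0.5 -1" --pt "0.1 2.0 -4.5 0 0 0.5 -1" --pt "0.1 2.0 -4.5 0 0 0.5 -1" --pt "0.1 2.0 -4.5 0 0 0.5 -1"

```text
t: 4.07
ee_pos: [538.8, -47.9, 191.4]
orientation: [-2.033, -1.993, -0.412]
ft_force: [-0.4, 0.1, 0.2]
width: 38.0
grasp_force: 0.0
```

```bash
python3 - <<'E'
from h import *
print(tcp())
w=R.from_matrix(L[:3,:3]);print(L[:3,2].round(3))
E
```

```text
(array([-50.6,  17.4,  26.6]), array([0.2, 0.4, 0.1]), array([ 0.004, -0.   ,  0.036]), 37.995711884141585, 0.0, 4.0667, array([-0.32,  0.4 ,  1.82,  0.43,  1.08, -0.54]))
[-0.022 -0.38   0.925]
```

Request:
servo_tool --pt "0 0 0 0 0 0 -1" --pt "0 0 0 0 0 0 -1" --pt "0 0 0 0 0 0 -1" --pt "0 0 0 0 0 0 -1" --pt "0 0 0 0 0 0 -1" --pt "0 0 0 0 0 0 -1" --pt "0 0 0 0 0 0 -1" --pt "0 0 0 0 0 0 -1"

```text
t: 4.73
ee_pos: [537.5, -47.7, 191.1]
orientation: [-2.031, -1.993, -0.409]
ft_force: [-4.8, -2.3, 3.6]
width: 16.5
grasp_force: 30.0
```

Request:
servo_tool --pt "0 0 0 0 0 0 -0.3" --pt "0 0 0 0 0 0 -0.3" --pt "0 -0.15 0.4 0 0 0 -0.3" --pt "0 -0.35 0.9 0 0 0 -0.3" --pt "0 -0.35 0.9 0 0 0 -0.5" --pt "0 -0.35 0.9 0 0 0 -1" --pt "0 -0.35 0.9 0 0 0 -1" --pt "0 -0.35 0.9 0 0 0 -1" --pt "0 -0.35 0.9 0 0 0 -1" --pt "0 -0.35 0.9 0 0 0 -1" --pt "0 -0.35 0.9 0 0 0 -1" --pt "0 -0.35 0.9 0 0 0 -1"

```text
t: 5.73
ee_pos: [537.4, -51.2, 200.3]
orientation: [-2.031, -1.993, -0.409]
ft_force: [-6.0, -2.2, 5.1]
width: 7.8
grasp_force: 32.2
```

```bash
python3 - <<'E'
from h import *
print(tcp())
E
```

```text
(array([-50.4,  18.7,  36.2]), array([-0.4,  5.9,  5.7]), array([ 0.007, -0.001,  0.037]), 7.802265339361469, 32.21403783725691, 5.7333, array([-0.33,  0.39,  1.81,  0.42,  1.1 , -0.53]))
```

Request:
servo_tool --pt "0 0 0 -0.1 -2.5 6 -1" --pt "0 0 0 -0.3 -4.9 12 -1" --pt "0 0 0 -0.4 -7.4 18 -1" --pt "0 0 0 -0.6 -9.9 24 -1" --pt "0 0 0 -0.7 -12.3 30 -1" --pt "0 0 0 -0.7 -12.3 30 -1" --pt "0 0 0 -0.7 -12.3 30 -1"

```text
t: 6.32
ee_pos: [536.5, -51.4, 200.2]
orientation: [-1.429, -2.546, -0.51]
ft_force: [-9.4, -4.0, 7.8]
width: 7.8
grasp_force: 32.2
```

```bash
python3 - <<'E'
from h import *
print(tcp(),(L[:3,:3].T@ctrl.get_obs()['moment']).round(2))
E
```

```text
(array([-50.6,  19.6,  36.2]), array([-1.2,  9.2,  8.9]), array([ 0.009, -0.001,  0.603]), 7.769852959560951, 32.17165380330698, 6.3167, array([-0.33,  0.38,  1.81,  0.42,  1.1 , -1.1 ])) [1.7  0.44 0.08]
```

Request:
servo_tool --pt "-0.1 0 0 -0.1 -2.5 6 -1" --pt "-0.2 0 0 -0.3 -4.9 12 -1" --pt "-0.2 0 0 -0.4 -7.4 18 -1" --pt "-0.2 0 0 -0.6 -9.9 24 -1" --pt "-0.2 0 0 -0.7 -12.3 30 -1" --pt "-0.2 0 0 -0.9 -14.8 36 -1" --pt "-0.2 0 0 -1.1 -17.5 42.5 -1" --pt "-0.2 0 0 -1.1 -17.5 42.5 -1" --pt "-0.2 0 0 -1.1 -17.5 42.5 -1"

```text
t: 7.07
ee_pos: [535.6, -52.4, 199.8]
orientation: [-0.339, -3.043, -0.592]
ft_force: [-5.0, -6.7, 1.9]
width: 8.2
grasp_force: 31.9
```

```bash
python3 - <<'E'
from h import *
print(tcp(),(L[:3,:3].T@ctrl.get_obs()['moment']).round(2))
s=grab('side','s1.png');t=grab('top','t1.png')
E
```

```text
(array([-51.8,  20.5,  36.2]), array([-5.7,  4.6,  4.4]), array([0.007, 0.005, 1.406]), 8.196198183562363, 31.872278580922284, 7.0667, array([-0.33,  0.38,  1.82,  0.42,  1.09, -1.9 ])) [0.96 1.11 0.  ]
```

Request:
servo_tool --pt "0 0 0 0 0 0 0" --pt "0 0 0 0 0 0 0" --pt "0 0 0 0 0 0 0" --pt "0 0 0 0 0 0 0" --pt "0 0 0 0 0 0 0" --pt "0 -1.3 3.2 0 0 0 0" --pt "0 -2.7 6.5 0 0 0 1" --pt "0 -2.7 6.5 0.1 2.5 -6 1" --pt "0 -2.7 6.5 0.3 4.9 -12 1" --pt "0 -2.7 6.5 0.4 7.4 -18 1" --pt "0 -2.7 6.5 0.6 9.9 -24 1" --pt "0 -2.7 6.5 0.7 12.3 -30 1" --pt "0 -2.7 6.5 0.9 14.8 -36 1" --pt "0 -2.7 6.5 1.1 17.3 -42 1" --pt "0 -2.7 6.5 1.2 19.8 -48 1" --pt "0 -2.7 6.5 1.3 22.2 -54 1" --pt "0 -2.7 6.5 1.5 24.7 -60 1" --pt "0 -2.7 6.5 1.6 27.2 -66 1" --pt "0 -2.7 6.5 1.8 30.5 -74 1" --pt "0 -2.7 6.5 1.8 30.5 -74 1"

```text
t: 8.83
ee_pos: [536.9, -78.1, 265.2]
orientation: [-2.063, -1.954, -0.403]
ft_force: [0.1, 0.1, 0.4]
width: 87.9
grasp_force: 0.0
```

```bash
python3 - <<'E'
from h import *
print(tcp());print(goal(L,[0,-28,75]))
E
```

```text
(array([-50.6,  17.7, 106.5]), array([ 0.3, -0.1,  0.3]), array([ 0.006, -0.001,  0.001]), 87.85194752422132, 0.0, 8.8333, array([-0.37,  0.32,  1.74,  0.39,  1.24, -0.48]))
([4.9, 5.6, -0.99], [-0.08, -0.3, -0.2])
```

Request:
servo_tool --pt "2 2 0 0 0 0 1" --pt "4 4.5 -0.5 0 0 0 1" --pt "4.9 5.6 -1 0 0 0 1" --pt "4.9 5.6 -1 0 0 0 1" --pt "4.9 5.6 -1 0 0 0 1" --pt "4.9 5.6 -1 0 0 0 1" --pt "4.9 5.6 -1 0 0 0 1"

```text
t: 9.42
ee_pos: [585.3, -23.0, 255.4]
orientation: [-2.058, -1.96, -0.404]
ft_force: [0.3, 0.1, -0.1]
width: 88.0
grasp_force: 0.0
```

```bash
python3 - <<'E'
from h import *
print(tcp())
d=grab('wrist');im=d['image'][40:400,150:530,::-1].copy()
for n,p in dict(lug=[40,22,10],lugend=[40,35,10],mTL=[0,25,20],mTR=[0,-25,20],w=[-50,17,56],f=[20,20,-15]).items():
    u=proj(d,L[:3,:3]@p+L[:3,3]);print(n,np.round(u));cv2.circle(im,(int(u[0]-150),int(u[1]-40)),1,(0,0,255),-1)
im=cv2.resize(im,None,fx=1.65,fy=1.65,interpolation=cv2.INTER_CUBIC);cv2.imwrite('pics/z5.png',im)
E
```

```text
(array([ -0.9, -27.5,  75.4]), array([ 0.1, -0.3, -0.1]), array([ 0.006, -0.001,  0.007]), 88.03677917189695, 0.0, 9.4167, array([-0.26,  0.37,  1.69,  0.41,  1.2 , -0.38]))
lug [253. 156.]
lugend [235. 156.]
mTL [249. 214.]
mTR [319. 215.]
w [254. 304.]
f [264. 176.]
```

View pics/z5.png

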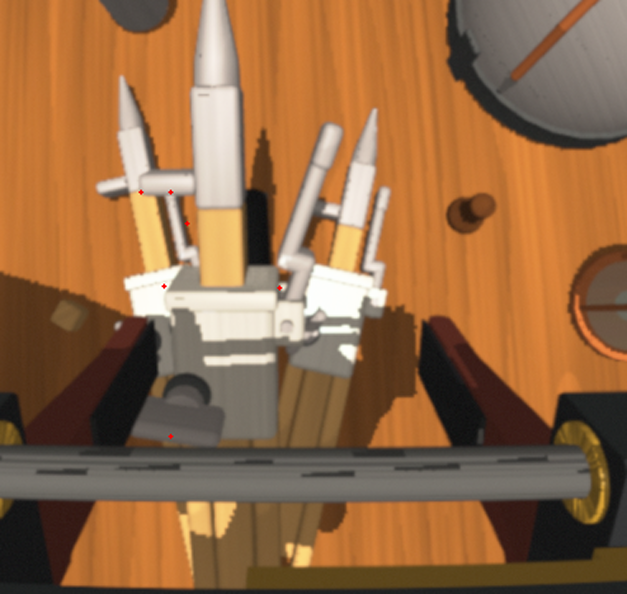

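```bash
python3 - <<'E'
from h import *
print(goal(L,[20,-28,70]),goal(L,[20,-28,-16]))
E
```

```text
([0.16, 2.14, 0.29], [-0.05, -0.15, -0.49]) ([0.34, 5.4, -7.67], [-0.05, -0.15, -0.49])
```

Request:
servo_tool --pt "0.1 1.1 0.1 0 0 0 1" --pt "0.2 2.1 0.3 0 0 -0.5 1" --pt "0.2 2.1 0.3 0 0 -0.5 1" --pt "0.2 2.9 -1.7 0 0 -0.5 1" --pt "0.2 3.7 -3.7 0 0 -0.5 1" --pt "0.3 4.6 -5.7 0 0 -0.5 1" --pt "0.3 5.4 -7.7 0 0 -0.5 1" --pt "0.3 5.4 -7.7 0 0 -0.5 1" --pt "0.3 5.4 -7.7 0 0 -0.5 1" --pt "0.3 5.4 -7.7 0 0 -0.5 1"

```text
t: 10.3
ee_pos: [589.5, 31.5, 179.4]
orientation: [-2.067, -1.953, -0.408]
ft_force: [0.2, 0.4, -0.6]
width: 88.1
grasp_force: 0.0
```

```bash
python3 - <<'E'
from h import *
print(tcp(),goal(L,[60,-28,-16]),L[:3,0])
E
```

```text
(array([ 20.8, -28.6, -15.7]), array([ 0.1, -0.2, -0.7]), array([ 0.002, -0.001,  0.   ]), 88.14218484253355, 0.0, 10.3, array([-0.17,  0.46,  1.76,  0.46,  1.03, -0.37])) ([0.15, 3.63, 1.46], [-0.05, -0.08, -0.05]) [0.05269127 0.92340695 0.38018842]
```

Request:
servo_tool --pt "0.03 0.46 0.19 0 0 0 1" --pt "0.05 0.92 0.38 0 0 0 1" --pt "0.08 1.38 0.57 0 0 0 1" --pt "0.11 1.85 0.76 0 0 0 1" --pt "0.13 2.31 0.95 0 0 0 1" --pt "0.16 2.77 1.14 0 0 0 1" --pt "0.18 3.23 1.33 0 0 0 1" --pt "0.21 3.7 1.52 0 0 0 1" --pt "0.24 4.16 1.71 0 0 0 1" --pt "0.24 4.16 1.71 0 0 0 1" --pt "0.24 4.16 1.71 0 0 0 1" --pt "0.24 4.16 1.71 0 0 0 1"

```text
t: 11.3
ee_pos: [591.1, 73.4, 195.3]
orientation: [-2.066, -1.952, -0.406]
ft_force: [-0.7, -2.0, -0.4]
width: 87.8
grasp_force: 0.7
```

```bash
python3 - <<'E'
from h import *
print(tcp())
d=grab('wrist');t=grab('top','t2.png');s=grab('side')
for n,p in dict(mT=[0,0,12],r=[4,0,12],lug=[76,30,10]).items(): print(n,proj(d,L[:3,:3]@p+L[:3,3]),proj(s,L[:3,:3]@p+L[:3,3]))
a=cv2.resize(d['image'][60:260,230:390,::-1],None,fx=2.6,fy=2.6,interpolation=cv2.INTER_CUBIC)
b=cv2.resize(s['image'][190:320,320:420,::-1],None,fx=3.7,fy=3.7,interpolation=cv2.INTER_CUBIC)
o=np.zeros((520,800,3),np.uint8);o[:a.shape[0],:a.shape[1]]=a;o[:b.shape[0],430:430+b.shape[1]]=b[:520]
cv2.imwrite('pics/z6.png',o)
E
```

```text
(array([ 65.6, -27.8, -16.9]), array([-2.1,  0.6,  0.4]), array([ 0.003, -0.001, -0.   ]), 87.75873737326823, 0.7057106390129775, 11.3, array([-0.1 ,  0.43,  1.75,  0.46,  1.03, -0.29]))
mT (np.float64(269.4594389556929), np.float64(384.89678355626006)) (np.float64(373.88168174898743), np.float64(273.50917969841083))
r (np.float64(269.01300370849066), np.float64(379.1901131764739)) (np.float64(373.05169130951253), np.float64(271.0026972335214))
lug (np.float64(197.2555239186663), np.float64(255.03784690375818)) (np.float64(340.6484532065107), np.float64(232.45573588282173))
```

View pics/z6.png

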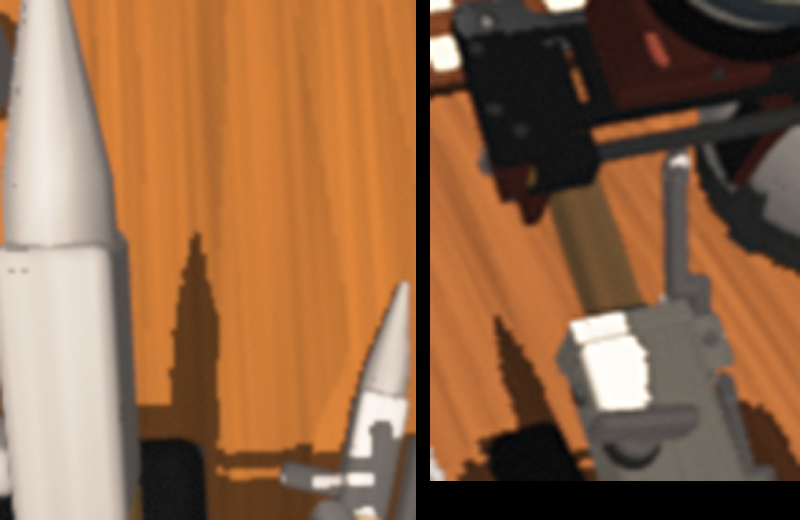

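```bash
cat > prof.py <<'E'
from h import *
s=grab('side')
for x in np.arange(-14,24,1.5):
    r=[]
    for y in(-5,0,5):
        u,v=proj(s,L[:3,:3]@[x,y-2,12]+L[:3,3])
        r+=cv2.getRectSubPix(s['image'],(1,1),(u,v))[0,0].tolist()
    print(round(float(x),1),(round(u,1),round(v,1)),r)
print(tcp()[:3])
E
python3 prof.py
```

```text
-14.0 (np.float64(374.9), np.float64(282.8)) [111, 105, 96, 109, 102, 93, 252, 247, 235]
-12.5 (np.float64(374.6), np.float64(281.9)) [112, 105, 96, 109, 103, 94, 242, 234, 220]
-11.0 (np.float64(374.3), np.float64(280.9)) [111, 104, 95, 108, 102, 93, 231, 223, 208]
-9.5 (np.float64(374.0), np.float64(279.9)) [111, 105, 96, 110, 104, 94, 164, 153, 139]
-8.0 (np.float64(373.6), np.float64(279.0)) [113, 107, 98, 113, 107, 97, 142, 132, 120]
-6.5 (np.float64(373.3), np.float64(278.0)) [115, 108, 98, 114, 107, 98, 168, 158, 143]
-5.0 (np.float64(373.0), np.float64(277.1)) [114, 107, 98, 114, 106, 97, 150, 141, 127]
-3.5 (np.float64(372.7), np.float64(276.1)) [113, 106, 97, 114, 107, 97, 160, 150, 135]
-2.0 (np.float64(372.4), np.float64(275.2)) [112, 105, 97, 110, 103, 95, 176, 166, 151]
-0.5 (np.float64(372.1), np.float64(274.2)) [106, 94, 84, 95, 88, 81, 145, 138, 128]
1.0 (np.float64(371.8), np.float64(273.3)) [112, 80, 59, 80, 69, 59, 94, 84, 75]
2.5 (np.float64(371.5), np.float64(272.3)) [148, 91, 50, 88, 67, 46, 90, 68, 47]
4.0 (np.float64(371.2), np.float64(271.4)) [163, 98, 52, 1
[... 514 characters left out ...]
 49, 105, 77, 48]
14.5 (np.float64(369.0), np.float64(264.9)) [170, 101, 54, 107, 78, 48, 105, 77, 48]
16.0 (np.float64(368.7), np.float64(264.0)) [169, 101, 54, 106, 79, 49, 105, 78, 48]
17.5 (np.float64(368.4), np.float64(263.0)) [166, 99, 53, 106, 79, 49, 106, 77, 47]
19.0 (np.float64(368.1), np.float64(262.1)) [168, 99, 53, 108, 80, 50, 104, 77, 47]
20.5 (np.float64(367.8), np.float64(261.2)) [170, 100, 54, 108, 80, 50, 105, 78, 48]
22.0 (np.float64(367.5), np.float64(260.3)) [164, 98, 53, 108, 80, 50, 105, 77, 48]
23.5 (np.float64(367.2), np.float64(259.4)) [166, 100, 54, 107, 79, 49, 105, 77, 47]
(array([ 65.3, -27.8, -16.9]), array([-1.5, -0.5,  1.1]), array([ 0.003, -0.001, -0.001]))
```

Request:
servo_tool --pt "0.01 0.14 0.06 0 0 0 1" --pt "0.02 0.28 0.12 0 0 0 1" --pt "0.02 0.28 0.12 0 0 0 1" --pt "0.02 0.28 0.12 0 0 0 1" --pt "0.02 0.28 0.12 0 0 0 1"

```text
t: 11.92
ee_pos: [591.2, 76.2, 196.5]
orientation: [-2.066, -1.952, -0.406]
ft_force: [-0.4, -1.2, -1.8]
width: 87.4
grasp_force: 0.7
```

```bash
sed -i 's/(-14,24,1.5)/(-5,11,0.8)/' prof.py; python3 prof.py
```

```text
-5.0 (np.float64(373.0), np.float64(277.1)) [114, 106, 98, 112, 105, 96, 176, 165, 149]
-4.2 (np.float64(372.9), np.float64(276.6)) [115, 107, 98, 113, 106, 97, 164, 154, 139]
-3.4 (np.float64(372.7), np.float64(276.1)) [114, 107, 98, 114, 106, 97, 160, 150, 135]
-2.6 (np.float64(372.5), np.float64(275.5)) [114, 106, 97, 114, 106, 97, 169, 159, 144]
-1.8 (np.float64(372.4), np.float64(275.0)) [112, 104, 95, 112, 104, 94, 177, 167, 152]
-1.0 (np.float64(372.2), np.float64(274.5)) [109, 100, 90, 108, 99, 89, 163, 154, 140]
-0.2 (np.float64(372.0), np.float64(274.0)) [104, 91, 79, 98, 88, 78, 140, 132, 121]
0.6 (np.float64(371.9), np.float64(273.5)) [96, 77, 63, 84, 74, 64, 107, 100, 91]
1.4 (np.float64(371.7), np.float64(273.0)) [91, 67, 51, 62, 55, 49, 68, 61, 56]
2.2 (np.float64(371.5), np.float64(272.5)) [90, 61, 43, 45, 42, 39, 51, 47, 44]
3.0 (np.float64(371.4), np.float64(272.0)) [91, 59, 41, 42, 39, 37, 35, 34, 32]
3.8 (np.float64(371.2), np.float64(271.5)) [96, 62, 42, 46, 41, 37, 48, 41, 34]
4.6 (np.float64(371.0), np.float64(271.0)) [110, 70, 45, 64, 52, 40, 63, 50, 38]
5.4 (np.float64(370.9), np.float64(270.5)) [130, 82, 49, 81, 61, 43, 82, 62, 42]
6.2 (np.float64(370.7), np.float64(270.0)) [148, 92, 53, 95, 71, 46, 100, 73, 46]
7.0 (np.float64(370.5), np.float64(269.5)) [162, 99, 55, 105, 78, 49, 104, 76, 48]
7.8 (np.float64(370.4), np.float64(269.0)) [169, 103, 56, 107, 79, 49, 107, 79, 48]
8.6 (np.float64(370.2), np.float64(268.5)) [173, 104, 57, 108, 80, 49, 107, 78, 48]
9.4 (np.float64(370.1), np.float64(268.0)) [174, 105, 57, 108, 80, 49, 106, 78, 49]
10.2 (np.float64(369.9), np.float64(267.5)) [173, 105, 56, 107, 80, 49, 105, 77, 48]
(array([ 68.6, -27.8, -16.9]), array([-1.7,  1.3, -0.5]), array([ 0.003, -0.001, -0.   ]))
```

```bash
python3 - <<'E'
from m2 import *
s=grab('side')
e=proj(s,L[:3,:3]@[.9,-2,12]+L[:3,3]);r=proj(s,L[:3,:3]@[5.0,-2,12]+L[:3,3])
print(onleg(s,L,*e,20),onleg(s,L,*r,12))
# same seam reference before the wing was slackened: seam-mouth from z and z3
E
```

```text
[-1.59276219  0.70112119 20.        ] [ 5. -2. 12.]
```

Request:
servo_tool --pt "0 -0.1 -0.04 0 0 0 1" --pt "-0.01 -0.18 -0.08 0 0 0 1" --pt "-0.01 -0.18 -0.08 0 0 0 1" --pt "-0.01 -0.18 -0.08 0 0 0 1" --pt "-0.01 -0.18 -0.08 0 0 0 1"

```text
t: 12.53
ee_pos: [591.3, 74.2, 195.8]
orientation: [-2.067, -1.952, -0.406]
ft_force: [-1.3, -1.4, -0.6]
width: 87.7
grasp_force: 1.0
```

```bash
sed -i 's/(-5,11,0.8)/(-1,8,0.8)/' prof.py; python3 prof.py
```

```text
-1.0 (np.float64(372.2), np.float64(274.5)) [108, 99, 90, 102, 96, 88, 161, 153, 140]
-0.2 (np.float64(372.0), np.float64(274.0)) [104, 90, 79, 86, 82, 76, 134, 129, 120]
0.6 (np.float64(371.9), np.float64(273.5)) [96, 76, 64, 71, 67, 62, 101, 97, 91]
1.4 (np.float64(371.7), np.float64(273.0)) [99, 70, 52, 61, 55, 49, 62, 60, 57]
2.2 (np.float64(371.5), np.float64(272.5)) [113, 72, 47, 59, 50, 40, 65, 56, 47]
3.0 (np.float64(371.4), np.float64(272.0)) [129, 79, 46, 76, 60, 42, 71, 54, 37]
3.8 (np.float64(371.2), np.float64(271.5)) [149, 89, 50, 91, 69, 44, 87, 64, 42]
4.6 (np.float64(371.0), np.float64(271.0)) [161, 97, 52, 101, 74, 47, 103, 75, 48]
5.4 (np.float64(370.9), np.float64(270.5)) [169, 102, 55, 107, 78, 49, 106, 76, 48]
6.2 (np.float64(370.7), np.float64(270.0)) [173, 104, 57, 107, 79, 49, 107, 77, 48]
7.0 (np.float64(370.5), np.float64(269.5)) [171, 103, 56, 107, 79, 48, 106, 77, 48]
7.8 (np.float64(370.4), np.float64(269.0)) [171, 103, 56, 107, 78, 48, 105, 78, 48]
(array([ 66.6, -28. , -16.7]), array([-1.6,  1.8, -0.9]), array([ 0.003, -0.001, -0.   ]))
```

Request:
servo_tool --pt "0 0.06 0.03 0 0 0 0.86" --pt "-0.33 0.08 0.03 0 0 0 0.73" --pt "-0.63 0.1 0.03 0 0 0 0.59" --pt "-0.93 0.11 0.03 0 0 0 0.45" --pt "-1.23 0.13 0.03 0 0 0 0.32" --pt "-1.53 0.15 0.03 0 0 0 0.18" --pt "-1.63 0.15 0.03 0 0 0 0.14" --pt "-1.63 0.15 0.03 0 0 0 0.14" --pt "-1.63 0.15 0.03 0 0 0 0.14"

```text
t: 13.33
ee_pos: [574.6, 75.8, 196.1]
orientation: [-2.066, -1.952, -0.405]
ft_force: [-1.2, -2.2, -0.2]
width: 49.9
grasp_force: 0.9
```

```bash
sed -i 's/(-1,8,0.8)/(-1,8,1)/' prof.py; python3 prof.py
```

```text
-1.0 (np.float64(372.2), np.float64(274.5)) [109, 100, 91, 104, 98, 89, 103, 97, 90]
0.0 (np.float64(372.0), np.float64(273.9)) [103, 88, 76, 83, 79, 74, 88, 84, 78]
1.0 (np.float64(371.8), np.float64(273.3)) [92, 70, 57, 63, 60, 56, 60, 57, 55]
2.0 (np.float64(371.6), np.float64(272.6)) [99, 67, 47, 46, 43, 40, 51, 46, 42]
3.0 (np.float64(371.4), np.float64(272.0)) [110, 69, 43, 63, 51, 40, 59, 47, 37]
4.0 (np.float64(371.2), np.float64(271.4)) [131, 81, 47, 82, 63, 43, 85, 62, 43]
5.0 (np.float64(371.0), np.float64(270.8)) [152, 93, 52, 102, 75, 47, 103, 74, 47]
6.0 (np.float64(370.7), np.float64(270.1)) [170, 103, 55, 107, 79, 49, 108, 78, 48]
7.0 (np.float64(370.5), np.float64(269.5)) [172, 105, 56, 109, 80, 50, 108, 79, 48]
(array([ 67.2, -11.2, -16.8]), array([-2.1,  2. ,  2.1]), array([ 0.004, -0.001, -0.001]))
```

Request:
servo_tool --pt "-0.3 0.02 0 0 0 0 0" --pt "-0.45 0.03 0 0 0 0 -0.1" --pt "-0.45 0.03 0 0 0 0 -0.1" --pt "-0.45 0.03 0 0 0 0 -0.1"

```text
t: 13.72
ee_pos: [569.4, 75.7, 195.8]
orientation: [-2.066, -1.953, -0.403]
ft_force: [-4.4, -5.4, 1.7]
width: 39.9
grasp_force: 4.9
```

```bash
python3 prof.py|tail -6
```

```text
3.0 (np.float64(371.4), np.float64(272.0)) [96, 66, 48, 71, 57, 41, 71, 55, 39]
4.0 (np.float64(371.2), np.float64(271.4)) [129, 83, 52, 90, 68, 44, 92, 68, 45]
5.0 (np.float64(371.0), np.float64(270.8)) [144, 91, 55, 105, 77, 48, 105, 77, 49]
6.0 (np.float64(370.7), np.float64(270.1)) [156, 98, 58, 108, 79, 49, 107, 77, 48]
7.0 (np.float64(370.5), np.float64(269.5)) [153, 97, 58, 108, 79, 49, 107, 78, 48]
(array([ 66.8,  -6. , -16.8]), array([-4.8,  3.4,  3.8]), array([ 0.005, -0.   , -0.   ]))
```

Request:
servo_tool --pt "0 0.05 0.02 0 0 0 -0.2" --pt "0 0.05 0.02 0 0 0 -0.3" --pt "0 0.05 0.02 0 0 0 -1" --pt "0 0.05 0.02 0 0 0 -1" --pt "0 0.05 0.02 0 0 0 -1" --pt "0 0.05 0.02 0 0 0 -1"

```text
t: 14.27
ee_pos: [567.2, 75.9, 195.7]
orientation: [-2.063, -1.952, -0.398]
ft_force: [-12.5, -9.3, 8.0]
width: 34.5
grasp_force: 30.3
```

```bash
python3 prof.py
```

```text
-1.0 (np.float64(372.2), np.float64(274.5)) [106, 99, 91, 103, 97, 89, 102, 97, 89]
0.0 (np.float64(372.0), np.float64(273.9)) [89, 84, 77, 83, 78, 73, 88, 84, 78]
1.0 (np.float64(371.8), np.float64(273.3)) [65, 62, 58, 65, 61, 56, 63, 60, 55]
2.0 (np.float64(371.6), np.float64(272.6)) [59, 54, 50, 52, 47, 40, 60, 51, 43]
3.0 (np.float64(371.4), np.float64(272.0)) [63, 55, 48, 73, 57, 42, 72, 56, 40]
4.0 (np.float64(371.2), np.float64(271.4)) [80, 65, 53, 92, 68, 44, 92, 68, 44]
5.0 (np.float64(371.0), np.float64(270.8)) [86, 70, 58, 106, 77, 48, 104, 75, 48]
6.0 (np.float64(370.7), np.float64(270.1)) [90, 73, 61, 109, 79, 49, 107, 78, 49]
7.0 (np.float64(370.5), np.float64(269.5)) [91, 74, 61, 110, 80, 49, 107, 78, 49]
(array([ 66.8,  -3.8, -17. ]), array([-6.2, 11. , 10. ]), array([0.01, 0.  , 0.  ]))
```

Request:
servo_tool --pt "-0.1 0 0 0 0 0 -1" --pt "-0.2 0.01 0 0 0 0 -1" --pt "-0.2 0.01 0 0 0 0 -1" --pt "-0.2 0.01 0 0 0 0 -1" --pt "-0.2 0.01 0 0 0 0 -1" --pt "-0.2 0.01 0 0 0 0 -1"

```text
t: 14.82
ee_pos: [567.2, 75.9, 195.8]
orientation: [-2.066, -1.953, -0.402]
ft_force: [-4.7, -8.1, 0.0]
width: 34.6
grasp_force: 31.1
```

```bash
python3 prof.py; python3 - <<'E'
from h import *
s=grab('side');im=s['image'][180:350,300:450,::-1];cv2.imwrite('pics/z7.png',cv2.resize(im,None,fx=3.5,fy=3.5,interpolation=cv2.INTER_CUBIC))
o=ctrl.get_obs();print(o['width'],o['grasp_force'])
E
```

```text
-1.0 (np.float64(372.2), np.float64(274.5)) [105, 99, 91, 104, 97, 89, 103, 98, 90]
0.0 (np.float64(372.0), np.float64(273.9)) [88, 84, 77, 83, 78, 73, 87, 83, 77]
1.0 (np.float64(371.8), np.float64(273.3)) [66, 63, 59, 65, 60, 56, 63, 59, 55]
2.0 (np.float64(371.6), np.float64(272.6)) [59, 54, 50, 53, 46, 39, 60, 51, 44]
3.0 (np.float64(371.4), np.float64(272.0)) [64, 54, 48, 73, 58, 42, 73, 56, 41]
4.0 (np.float64(371.2), np.float64(271.4)) [80, 65, 53, 92, 69, 45, 93, 68, 45]
5.0 (np.float64(371.0), np.float64(270.8)) [87, 71, 59, 105, 77, 48, 106, 76, 48]
6.0 (np.float64(370.7), np.float64(270.1)) [91, 75, 63, 109, 80, 49, 107, 78, 49]
7.0 (np.float64(370.5), np.float64(269.5)) [92, 75, 63, 110, 80, 50, 107, 78, 49]
(array([ 66.8,  -3.8, -16.9]), array([-7.4,  3.6,  4.7]), array([0.005, 0.001, 0.   ]))
34.51564174275017 31.114487503655255
```

View pics/z7.png

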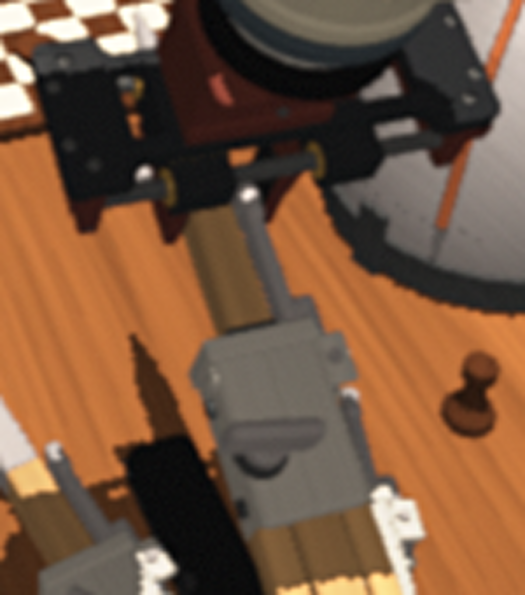

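The picture shows the lever lying along the leg (240–290, 190–310), a thin dark ring at the collar mouth (about 245,325) and the wing across the collar (270,432). The opening is 34.5 mm at 31 N, so I'm handing the job in.

```bash
python3 -c "
from workcell import ctrl
print(ctrl.close_job())"
```

```text
the job is handed in; nothing more can be done
None
```

Job handed in: wing screw turned back about 1.4 rad and left slack, leg drawn out about 40.7 mm by my reading (ring just clear of the collar), and the lever squeezed shut against the leg (34.5 mm across, 31 N) and still held, with no other object knowingly touched; the judge's verdict was not shown.

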